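# Pair two flasks with their sprung cradles and hold one pressed down

## Task

For the survey scanner, each glass flask goes on the sprung ring cradle of its own colour: first set the green flask upright in the green ring and leave it standing there on its own, ring up; then set the amber flask upright in the orange ring and press it straight down until that ring is fully home on its housing. Finish while still holding the amber flask down like that; do not let go of it. Never let a flask tip over, and leave the blue flask and everything else where it is.

Things in the scene. Friction and masses are not known exactly. Their poses are not given: they have to be found in the camera images.
- green_flask: Round-bottomed flask, green glass, 112-224 g, 118 mm tall: ball 66 mm wide, straight plain neck 28 mm wide from 63 mm above the underside to the top. Origin: lowest point of the ball; +z up the neck. Loose; starts upright in a cork ring fixed to the table (84 mm wide, 20 mm high), underside about 10 mm above the table.
- green_center (a point): Centre of the ball of the green flask, 33 mm above its underside on its axis.
- green_neck (a point): Point on the axis of the green flask 93 mm above its underside: where to put the TCP to grip the neck from above with the fingertips clear of the ball.
- amber_flask: Round-bottomed flask, amber (brown-orange) glass, 112-224 g, 118 mm tall: ball 66 mm wide, straight plain neck 28 mm wide from 63 mm above the underside to the top. Origin: lowest point of the ball; +z up the neck. Loose; starts upright in a cork ring fixed to the table (84 mm wide, 20 mm high), underside about 10 mm above the table.
- amber_center (a point): Centre of the ball of the amber flask, 33 mm above its underside on its axis.
- amber_neck (a point): Point on the axis of the amber flask 93 mm above its underside: where to put the TCP to grip the neck from above with the fingertips clear of the ball.
- blue_flask: Round-bottomed flask, blue glass, not part of the job, 112-224 g, 118 mm tall: ball 66 mm wide, straight plain neck 28 mm wide from 63 mm above the underside to the top. Origin: lowest point of the ball; +z up the neck. Loose; starts upright in a cork ring fixed to the table (84 mm wide, 20 mm high), underside about 10 mm above the table.
- green_cradle: Cradle fixed to the table: grey housing tube 92 mm wide and 42 mm high with a band of green, foot 110 mm wide, and over it, on a visible coil spring, the sprung green ring. Origin: centre of its underside, on the table.
- green_seat (a point): Centre of the upper face of the sprung green ring; goes down with it. Ring: 84 mm outside, hole 52 mm, 12 mm thick. At rest the upper face is 76 mm above the table. A flask seated upright has its ball centre 20 mm above this point, its underside 13 mm below it.
- green_ring (a joint): How far the green ring is pressed straight down, m: 0 = up at rest, 0.022 = fully down, underside on the rim of the housing (hard stop). Spring: 3.6 N to start moving, 13.5 N fully down; it returns when let go. A flask standing in it by its own weight does not push it down.
- orange_cradle: Cradle fixed to the table: grey housing tube 92 mm wide and 42 mm high with a band of orange, foot 110 mm wide, and over it, on a visible coil spring, the sprung orange ring. Origin: centre of its underside, on the table.
- orange_seat (a point): Centre of the upper face of the sprung orange ring; goes down with it. Ring: 84 mm outside, hole 52 mm, 12 mm thick. At rest the upper face is 76 mm above the table. A flask seated upright has its ball centre 20 mm above this point, its underside 13 mm below it.
- orange_ring (a joint): How far the orange ring is pressed straight down, m: 0 = up at rest, 0.022 = fully down, underside on the rim of the housing (hard stop). Spring: 3.6 N to start moving, 13.5 N fully down; it returns when let go. A flask standing in it by its own weight does not push it down.
- brush: Bystander: brush 150 mm long lying on the table; origin near its middle.
- paste_jar: Bystander: white-capped jar 60 mm in diameter and 60 mm tall; origin under its centre.
- cards: Bystander: stack of cards 130 x 90 x 38 mm with a dark red case on top; origin under its centre.
- brown_case: Bystander: brown case 170 x 75 x 55 mm; origin under its centre.
- loupe: Bystander: black magnifier 60 mm in diameter and 34 mm tall; origin under its centre.

How it is judged (in metres and radians):
On the way, in this order (a step that is already met when the one before it is completed fails the run):
1. the green flask stands upright in the green ring, released, the ring up (horizontal distance between green_center and green_seat below 0.006 m and z of green_center in the frame of green_seat between 0.012 and 0.027 m and angle between green_flask's own z axis and vertical below 0.26 rad and contact force between green_flask and the fingers below 0.05 N and contact force between green_flask and the arm below 0.05 N and linear speed of green_flask below 0.03 m/s and value of joint green_ring below 0.004 m), for 0.3 s.
2. the amber flask is seated upright in the orange ring (horizontal distance between amber_center and orange_seat below 0.006 m and z of amber_center in the frame of orange_seat between 0.012 and 0.027 m and angle between amber_flask's own z axis and vertical below 0.26 rad), for 0.1 s.
At the end, for the whole second after the job is handed in: Amber flask still held and pushed (over 6 N) into the orange ring, ring within 3 mm of fully down; green flask released and still in the green ring, that ring within 4 mm of fully up; both on their ring axis within 6 mm and upright within 15 degrees (all of step 1 and all of step 2 and value of joint orange_ring above 0.019 m and contact force between amber_flask and orange_ring above 6 N and contact force between any of the fingers, the arm and amber_flask above 2 N); the arm keeps its last pose, push and grip.
It fails at once if a bystander was moved more than 30 mm (distance of any of blue_flask, brush, paste_jar, cards, brown_case, loupe from where it was at the start of the episode above 0.03 m).
It fails at once if a flask was tipped over (angle between any of green_flask, amber_flask, blue_flask's own z axis and vertical above 1 rad).
It also fails if it takes over 66 s, if anything falls off the work surface, if the arm or the gripper's body presses on something with over 40 N, if the wrist force passes 120 N, or if a joint passes its speed limit or range.

## Robot

A 6-joint arm with a two-finger parallel gripper is mounted at the origin on the work surface. World frame = base frame: x ahead of the robot, y to its left, z up, the work surface at z = 0. Lengths are in m, angles in degrees, forces in N, time in s.
With the tool pointing down it reaches from about 0.35 to 0.775 m from the base axis. Payload 7.3 kg.
Tool frame: the origin (TCP) lies between the finger pads, 19 mm behind the fingertips; this is the grasp point; z points along the fingers, y is the line along which they close (so a half turn about z gives the same grasp; the last joint's range is limited). The gripper opens to 92 mm and grips with 3 to 60 N. Pads are 19 mm wide; open, the fingers measure 130 mm over their backs; the gripper's body (75 mm by 190 mm) begins 47 mm behind the grasp point.
Start: joints at [66.578, 19.595, 87.324, -0, 73.075, -8.365], TCP at [0.136, 0.507, 0.246] pointing down, gripper open.
Joint ranges: [-145.02, 145.02], [-44.19, 115.74], [2.07, 154.8], [-57.11, 237.11], [16.16, 152.29], [-177.93, 177.93]. Speed limits (degrees/s): [147.25, 147.25, 180, 180, 180, 180].

## Interface

Orientations are given as [roll, pitch, yaw] about the fixed x, y, z axes, in that order (R = Rz(yaw) Ry(pitch) Rx(roll)).
In Python, from station import arm gives the robot as it stands.
- The arm moves only by the tool shift_gripper, called after "Emit:" as name(argument=value, ...) on one line, values as JSON. Schema: {"type":"object","properties":{"deltas":{"type":"array","items":{"type":"array","items":{"type":"array","items":{"type":"number"},"minItems":7,"maxItems":7},"minItems":1,"maxItems":10},"minItems":1,"maxItems":1},"grip_force":{"type":"number"},"only":{"type":"string"},"quiet":{"type":"boolean"},"lines":{"type":"string"}},"required":["deltas"],"additionalProperties":false}. deltas is a list that holds a single list of rows (three levels of brackets), with 1 to 10 rows, each of 7 numbers: dx, dy, dz in a scale on which 1.0 is 0.6 m, then a rotation vector rx, ry, rz in shares of 120 degrees (1.0 is 120 degrees), then the finger opening in m; each row is the pose to reach, as a shift and turn from the pose commanded when the call began, along the tool's axes at that moment; what a row does not reach only later rows make up. A row lasts 1/10 s, in which the tool goes at most 0.05 m and 8.59 degrees, less where a joint would pass 70% of its speed; a pose out of reach is approached as far as the arm can. The fingers move at their own pace and stop on an object; grip_force is the grip in N (left out, the last holds). Time passes only in rows, so rows that do not move let the fingers close. The tool returns the time, the measured TCP pose, the force, the opening and the grip force at its end. only (a regular expression) keeps the lines of the reply that match it, lines (a string "A,B") keeps lines A to B, and quiet returns only ok. Input that does not fit is refused with a message, and nothing moves.
- arm.observe(): the state, without advancing time (a new reading comes with each control period).
- arm.get_image(name): name is "scene" or "top" or "wrist"; returns (picture, depth): 384x512x3 uint8, red, green, blue; 384x512 float32, m along the optical axis (not along the pixel's ray), 0 where there is no reading.
- arm.calibration(name): a dict with "intrinsics" (3x3 intrinsics, pixels), "k1" (the pictures are not rectified: a ray, as slopes to the right and down, at radius r is drawn at 1 + k1 r^2 times it, then the intrinsics apply), "extrinsics" (4x4, takes a point from camera to world coordinates); the wrist camera has in their place "tool_from_camera" (4x4, takes a point from camera to tool coordinates, whose origin is the TCP and whose axes are the flange's). Camera axes: x right, y down, z forward; pixel columns grow to the right and rows downward; lengths in m; the calibration is good to about 2 mm. A picture is of the moment at which its call begins: read the wrist's pose just before it. calibration takes no time and is no camera call.
- arm.hand_in(): hands the job in; it is judged then, once.
The state is a dict: "t": time; "joint_pos": joint angles; "joint_velocities": joint speeds; "tau": joint torques, N m; "eef_pos": TCP position; "orientation": TCP orientation; "force": force on the tool from outside, world axes, zero at the start; "torque": the same for the moment, N m; "width": finger opening in m; "grasp_force": force on a finger pad.
Only numpy, scipy, OpenCV 4.12 (cv2) and the standard library are available. Lean on these libraries where they do the work, as an engineer would, in place of code of your own. Each camera call takes 0.05 s, during which the arm holds its last target. There are 200 camera calls.

## Working session

There is one attempt and no reset: what is moved stays moved. The work goes in short steps, Python scripts to look and compute and a tool call to move; the robot and the scene stay as the last step left them, time stands still between calls to the robot, and variables do not carry over. Pictures are saved under pics/ and viewed, at most 10 in all, crops included, and the job is handed in when it is done.

```bash
mkdir -p pics; ls
```

Run:
```python
from station import arm
import cv2,numpy as np
s=arm.observe();print(s)
for n in("scene","top"):
    p,d=arm.get_image(n);cv2.imwrite(f"pics/{n}0.png",p[:,:,::-1]);np.save(f"pics/{n}0.npy",d);print(n,arm.calibration(n))
print(arm.calibration("wrist"))
```

```text
pics
station.py
{'t': 0.0, 'joint_pos': array([ 6.65768303e+01,  1.96366572e+01,  8.73761763e+01,  9.61563407e-04,
        7.30742219e+01, -8.36430520e+00]), 'joint_velocities': array([ 0.00149861,  0.03917319, -0.03509752, -0.02323162, -0.00984472,
        0.06725073]), 'tau': array([ 3.82552080e-04, -4.31232512e+01, -2.44226682e+01,  7.18720886e-02,
        5.58517501e-02, -1.05313893e-04]), 'eef_pos': array([0.13621931, 0.50663949, 0.24484936]), 'orientation': array([-1.79914004e+02, -1.35733495e-02,  1.64940845e+02]), 'force': array([0.38887611, 0.56774871, 0.18395906]), 'torque': array([ 0.00796163, -0.05221822, -0.01546765]), 'grasp_force': 0.0, 'width': 0.09179983430461922}
scene {'intrinsics': array([[419.57982099,   0.        , 253.31063195],
       [  0.        , 419.57982099, 195.89535099],
       [  0.        ,   0.        ,   1.        ]]), 'k1': -0.11392412791304811, 'extrinsics': array([[ 0.74018369,  0.46401985, -0.48663506,  1.18673906],
       [ 0.67239707, -0.50733621,  0.53897323, -0.65160496],
       [ 0.00320669, -0.72615118, -0.68752758,  0.9374368 ],

[... 385 characters left out ...]
6, -0.00428577],
       [ 0.02118507, -0.07771907, -0.99675019,  1.21830694],
       [ 0.        ,  0.        ,  0.        ,  1.        ]])}
{'intrinsics': array([[317.97915864,   0.        , 254.3600938 ],
       [  0.        , 317.97915864, 195.20340496],
       [  0.        ,   0.        ,   1.        ]]), 'k1': 0.014956187537579334, 'tool_from_camera': array([[ 1.47643141e-03, -9.68693725e-01, -2.48254483e-01,
         6.62278939e-02],
       [ 9.99998890e-01,  1.47940535e-03,  1.74575267e-04,
         1.21544902e-03],
       [ 1.98159044e-04, -2.48254465e-01,  9.68694834e-01,
        -1.39197165e-01],
       [ 0.00000000e+00,  0.00000000e+00,  0.00000000e+00,
         1.00000000e+00]])}
```

View pics/scene0.png

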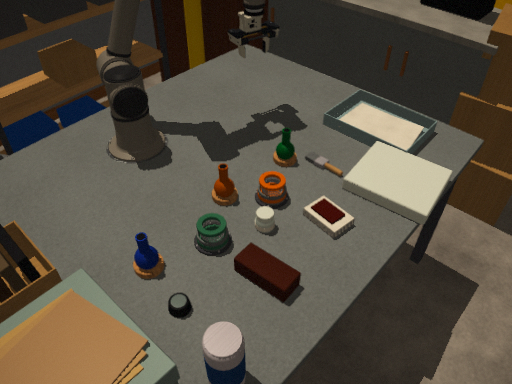

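View pics/top0.png

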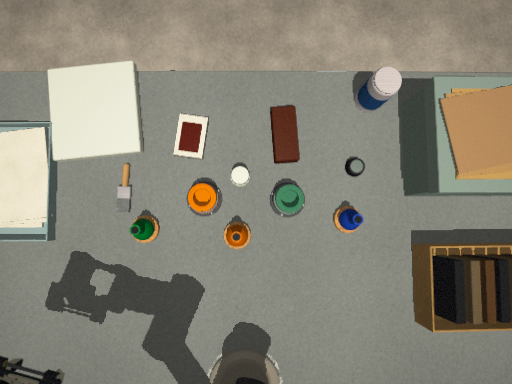

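The top view shows the green flask at (143,229), the orange ring at (203,198), the amber flask at (237,235), the green ring at (289,198) and the blue flask at (349,219). The scene view agrees: green flask (286,148), amber (224,185), orange ring (271,185), green ring (212,230).

Create h.py:
```python
import numpy as np,cv2
from scipy.optimize import least_squares
def cloud(d,c,T=None):
    K=c["intrinsics"];h,w=d.shape
    v,u=np.mgrid[:h,:w]
    dist=np.array([c["k1"],0,0,0,0.])
    n=cv2.undistortPoints(np.stack([u,v],-1).reshape(-1,1,2).astype(float),K,dist).reshape(h,w,2)
    P=np.concatenate([n*d[...,None],d[...,None]],-1)
    E=c["extrinsics"] if T is None else T
    return P@E[:3,:3].T+E[:3,3]
def circ(xy,r=None):
    m=xy.mean(0)
    if r: f=lambda p:np.hypot(*(xy-p[:2]).T)-r; p0=[*m]
    else: f=lambda p:np.hypot(*(xy-p[:2]).T)-p[2]; p0=[*m,.03]
    return least_squares(f,p0,loss="soft_l1",f_scale=.002).x
def ring(P):
    """bounding-mid of annulus, mean z"""
    return (np.percentile(P,1,0)+np.percentile(P,99,0))/2
```

Run:
```python
from station import arm
from h import *
G={"top":dict(gf=(143,229),of=(203,198),af=(237,235),gr=(289,198)),"scene":dict(gf=(286,148),of=(271,185),af=(224,185),gr=(212,230))}
for n in G:
    P=cloud(np.load(f"pics/{n}0.npy"),arm.calibration(n)).copy()
    X=P[...,:2];Z=P[...,2]
    print(n,"table",np.median(Z[300:330,250:300]) if n=="top" else np.median(Z[120:140,200:240]))
    for k,(u,v) in G[n].items():
        S=P[v-32:v+33,u-32:v*0+u+33].reshape(-1,3)
        if k in("of","gr"):
            R=S[(S[:,2]>.066)&(S[:,2]<.09)]
            print(k,len(R),ring(R),R.mean(0),np.percentile(R[:,2],[10,50,90]),np.ptp(R,0))
        else:
            N=S[(S[:,2]>.08)&(S[:,2]<.15)];B=S[(S[:,2]>.022)&(S[:,2]<.07)]
            print(k,len(N),N.mean(0),np.ptp(N,0),N[:,2].max(),"ball",len(B),B.mean(0))
            Q=S[(S[:,2]>.03)&(S[:,2]<.068)]
            if len(Q)>20:
                f=lambda p:np.linalg.norm(Q-[p[0],p[1],.043],axis=1)-.033
                r=least_squares(f,Q.mean(0)[:2],loss="soft_l1",f_scale=.002);print("  sphere",r.x,r.cost/len(Q))
            M=S[(S[:,2]>.08)&(S[:,2]<.122)]
            if len(M)>10: print("  neck",circ(M[:,:2],.014),len(M))
```

```text
top table -0.00016611273201661003
gf 131 [0.47569883 0.29840204 0.12048835] [0.0278728  0.03129454 0.0506351 ] 0.13135425975717396 ball 289 [0.47751011 0.2897029  0.05436695]
  sphere [0.47545859 0.30220437] 7.731461658023957e-07
  neck [0.47557983 0.30160852] 31
of 414 [0.53956286 0.09289902 0.07396253] [0.56638129 0.11770259 0.07541823] [0.07223201 0.0754918  0.07876944] [0.17460557 0.13815237 0.01560044]
af 95 [0.45577338 0.01924652 0.12680428] [0.10538338 0.08455684 0.05103127] 0.13137658513972195 ball 340 [0.46757605 0.02841321 0.05323866]
  sphere [0.45601258 0.01961696] 2.385871306681172e-05
gr 395 [ 0.56411984 -0.13821273  0.07532309] [ 0.56369672 -0.13853208  0.07597043] [0.0729391  0.07606517 0.07894076] [0.08008844 0.08073635 0.01727577]
scene table -0.003520381278525553
gf 123 [0.48058633 0.29548909 0.10830102] [0.03376556 0.03338969 0.04739416] 0.12766593604491072 ball 304 [0.50285854 0.2494173  0.05156735]
  sphere [0.50261486 0.25421188] 5.945363094544676e-05
  neck [0.47629304 0.30192937] 86
of 299 [0.56946246 0.1201248  0.07246335] [0.56992703 0.11841801 0.07344339] [0.06866712 0.07391969 0.07674345] [0.0852807  0.08821841 0.0131507 ]
af 149 [0.45871857 0.01513819 0.11102543] [0.02958782 0.03059026 0.04860412] 0.12951462114162782 ball 288 [0.47221083 0.00624287 0.05191693]
  sphere [0.45274386 0.02160099] 8.80870788315541e-06
  neck [0.45336415 0.02066948] 89
gr 397 [ 0.56384382 -0.13855279  0.07215205] [ 0.56475571 -0.13958468  0.07355592] [0.06966558 0.07402667 0.07647088] [0.08551034 0.08574286 0.01267378]
```

Add to h.py:
```python
from scipy.spatial.transform import Rotation as Rn
def delta(s,target):
    R=Rn.from_euler("xyz",s["orientation"],degrees=True)
    return R.inv().apply(np.array(target)-s["eef_pos"]).round(4)
def wrist(arm,name=None):
    s=arm.observe();p,d=arm.get_image("wrist");c=arm.calibration("wrist")
    T=np.eye(4);T[:3,:3]=Rn.from_euler("xyz",s["orientation"],degrees=True).as_matrix();T[:3,3]=s["eef_pos"]
    if name: cv2.imwrite(f"pics/{name}.png",p[:,:,::-1])
    return s,p,cloud(d,c,T@c["tool_from_camera"])
def flask(P,guess,z0=.010):
    """axis xy from top face of neck and ball sphere, near guess"""
    S=P.reshape(-1,3);S=S[np.hypot(*(S[:,:2]-guess).T)<.05]
    top=S[(S[:,2]>z0+.108)&(S[:,2]<z0+.128)]
    B=S[(S[:,2]>z0+.022)&(S[:,2]<z0+.058)]
    f=lambda p:np.linalg.norm(B-[p[0],p[1],p[2]],axis=1)-.033
    r=least_squares(f,[*guess,z0+.033],loss="soft_l1",f_scale=.001)
    return "top",ring(top),len(top),top[:,2].max(),"ball",r.x,len(B)
def seat(P,guess):
    S=P.reshape(-1,3);S=S[np.hypot(*(S[:,:2]-guess).T)<.055]
    R=S[(S[:,2]>.068)&(S[:,2]<.084)]
    rr=np.hypot(*(R[:,:2]-R[:,:2].mean(0)).T)
    f=lambda p:np.clip(np.abs(np.hypot(*(R[:,:2]-p).T)-.034)-.008,0,None)
    return "ring",ring(R),R.mean(0),least_squares(f,ring(R)[:2]).x,len(R)
```

Run:
```python
from station import arm
from h import *
print(delta(arm.observe(),[.476,.302,.246]))
```

```text
[-0.3813 -0.1094 -0.001 ]
```

Units first: shifts go in shares of 0.6 m and turns go in shares of 120 degrees. So -0.381 m / 0.6 = -0.635, -0.109 m / 0.6 = -0.1817.

Emit:
shift_gripper(deltas=[[[-0.635,-0.1817,0,0,0,0,0.092],[-0.635,-0.1817,0,0,0,0,0.092],[-0.635,-0.1817,0,0,0,0,0.092],[-0.635,-0.1817,0,0,0,0,0.092],[-0.635,-0.1817,0,0,0,0,0.092],[-0.635,-0.1817,0,0,0,0,0.092],[-0.635,-0.1817,0,0,0,0,0.092],[-0.635,-0.1817,0,0,0,0,0.092],[-0.635,-0.1817,0,0,0,0,0.092],[-0.635,-0.1817,0,0,0,0,0.092]]], grip_force=10)

```text
t: 1.1
eef_pos: [0.4762, 0.302, 0.2447]
orientation: [-180.0, -0.1, 164.8]
force: [-0.3, -0.2, 0.1]
width: 0.0919
grasp_force: 0.0
```

Emit:
shift_gripper(deltas=[[[0,0,0,0,0,0,0.092],[0,0,0,0,0,0,0.092]]])

```text
t: 1.3
eef_pos: [0.4748, 0.3037, 0.2456]
orientation: [180.0, -0.0, 165.1]
force: [0.5, 1.1, 0.9]
width: 0.0917
grasp_force: 0.0
```

Run:
```python
from station import arm
from h import *
s,p,P=wrist(arm,"w1");print(s["eef_pos"],s["orientation"]);print(flask(P,[.476,.302]))
```

```text
[0.47477116 0.30370855 0.24563738] [ 1.79993697e+02 -1.76237154e-02  1.65052123e+02]
('top', array([0.47355619, 0.30352275, 0.1249979 ]), 1024, np.float64(0.12999321996804292), 'ball', array([0.47417137, 0.3033664 , 0.04184963]), 1382)
```

View pics/w1.png

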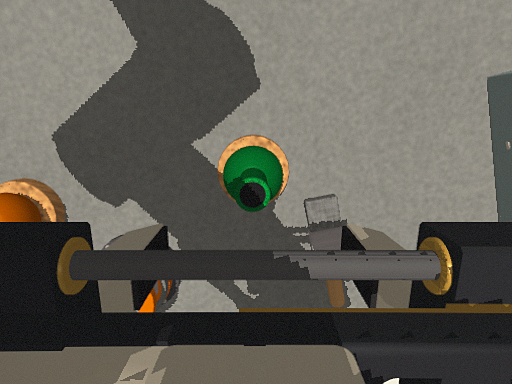

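The wrist view shows the green neck mouth at (252,190), midway between the fingers; its offset from the TCP is about 1 mm. I'll descend and grip.

In the tool's units: 0.142 m / 0.6 = 0.2367, 0.05 m / 0.6 = 0.0833.

Emit:
shift_gripper(deltas=[[[0.0017,0,0.0833,0,0,0,0.092],[0.0017,0,0.15,0,0,0,0.07],[0.0017,0,0.2,0,0,0,0.06],[0.0017,0,0.2367,0,0,0,0.05],[0.0017,0,0.2367,0,0,0,0.05],[0.0017,0,0.2367,0,0,0,0.02],[0.0017,0,0.2367,0,0,0,0.02],[0.0017,0,0.2367,0,0,0,0.02],[0.0017,0,0.2367,0,0,0,0.02],[0.0017,0,0.2367,0,0,0,0.02]]], grip_force=15)

```text
t: 2.35
eef_pos: [0.4752, 0.3028, 0.1042]
orientation: [180.0, 0.0, 165.0]
force: [0.3, -1.7, 3.4]
width: 0.028
grasp_force: 15.0
```

Emit:
shift_gripper(deltas=[[[0,0,-0.05,0,0,0,0.02],[0,0,-0.1167,0,0,0,0.02],[0,0,-0.1833,0,0,0,0.02],[0,0,-0.1833,0,0,0,0.02],[0,0,-0.1833,0,0,0,0.02]]])

```text
t: 2.85
eef_pos: [0.4751, 0.3031, 0.2142]
orientation: [179.9, 0.1, 164.9]
force: [-0.4, -0.2, -1.6]
width: 0.0275
grasp_force: 15.0
```

Run:
```python
from station import arm
from h import *
s=arm.observe()
print(delta(s,[.564,-.1385,s["eef_pos"][2]]),s["eef_pos"])
```

```text
[-2.006e-01 -4.033e-01 -2.000e-04] [0.47511393 0.303055   0.21416048]
```

Emit:
shift_gripper(deltas=[[[-0.0167,-0.0333,-0.0167,0,0,0,0.02],[-0.0417,-0.0833,-0.0333,0,0,0,0.02],[-0.075,-0.15,-0.0333,0,0,0,0.02],[-0.1083,-0.2167,-0.0333,0,0,0,0.02],[-0.1417,-0.2833,-0.0333,0,0,0,0.02],[-0.175,-0.35,-0.0333,0,0,0,0.02],[-0.2083,-0.4167,-0.0333,0,0,0,0.02],[-0.2417,-0.4833,-0.0333,0,0,0,0.02],[-0.275,-0.55,-0.0333,0,0,0,0.02],[-0.3,-0.6,-0.0333,0,0,0,0.02]]])

```text
t: 3.85
eef_pos: [0.5546, -0.0939, 0.2313]
orientation: [-180.0, -0.2, 164.9]
force: [-0.2, -0.1, -1.6]
width: 0.0275
grasp_force: 15.0
```

Emit:
shift_gripper(deltas=[[[-0.0233,-0.0417,0,0,0,0,0.02],[-0.035,-0.0717,0,0,0,0,0.02],[-0.035,-0.0717,0,0,0,0,0.02],[-0.035,-0.0717,0,0,0,0,0.02],[-0.035,-0.0717,0,0,0,0,0.02]]])

```text
t: 4.35
eef_pos: [0.5639, -0.1373, 0.2326]
orientation: [180.0, -0.1, 165.0]
force: [-0.5, 0.5, -1.2]
width: 0.0275
grasp_force: 15.0
```

Run:
```python
from station import arm
from h import *
for i in range(2):
    s,p,P=wrist(arm,"w2" if i else None);print(s["eef_pos"],s["orientation"]);print(seat(P,[.564,-.1385]))
S=(P.reshape(-1,3)-s["eef_pos"])@Rn.from_euler("xyz",s["orientation"],degrees=True).as_matrix()
S=S[(np.hypot(S[:,0],S[:,1])<.045)]
for lo,hi in((-.028,-.015),(.02,.03),(.035,.06)):
    q=S[(S[:,2]>lo)&(S[:,2]<hi)];print(lo,len(q),ring(q) if len(q) else 0)
B=S[(S[:,2]>.035)&(S[:,2]<.07)]
print(least_squares(lambda p:np.linalg.norm(B-p,axis=1)-.033,[0,0,.06],loss="soft_l1",f_scale=.001).x)
p,d=arm.get_image("top");Q=cloud(d,arm.calibration("top"));print("topcam",seat(Q,[.564,-.1385]))
```

```text
[ 0.56393957 -0.13727938  0.23258042] [ 1.79960968e+02 -1.15901400e-01  1.64984088e+02]
('ring', array([ 0.54586015, -0.13459809,  0.07556844]), array([ 0.53905497, -0.129991  ,  0.07593208]), array([ 0.56208609, -0.13588595]), 1823)
[ 0.5641284  -0.13719707  0.23293358] [ 1.79970832e+02 -7.30546780e-02  1.65008221e+02]
('ring', array([ 0.54606563, -0.13456468,  0.07545697]), array([ 0.53925754, -0.12999182,  0.07593797]), array([ 0.56210422, -0.13593728]), 1827)
-0.028 2562 [ 0.00270784  0.00135957 -0.02167797]
0.02 244 [0.01086675 0.00120594 0.02501387]
0.035 3528 [0.0168086  0.00111416 0.04714796]
[0.00106758 0.00120088 0.0624159 ]
topcam ('ring', array([ 0.55592866, -0.13397964,  0.07579828]), array([ 0.53751931, -0.1393328 ,  0.07627274]), array([ 0.56301072, -0.13766342]), 66)
```

View pics/w2.png

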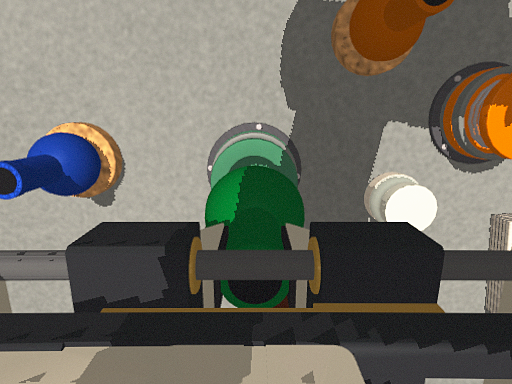

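The wrist view shows the green flask held upright over the green ring, whose left arc is visible around (255,150). Next I'll refine the relative offset from the ring's outer edge.

Add to h.py:
```python
def annul(P,guess,zl=.071,zh=.084):
    "outer-edge circle (42 mm): hull points of the ring's face; drops straight chords by robust loss"
    S=P.reshape(-1,3);S=S[(np.hypot(*(S[:,:2]-guess).T)<.05)&(S[:,2]>zl)&(S[:,2]<zh)]
    a=np.arctan2(S[:,1]-guess[1],S[:,0]-guess[0]);r=np.hypot(*(S[:,:2]-guess).T);b=(a/np.radians(6)).astype(int)
    E=np.array([S[b==k][r[b==k].argsort()[-max(1,(b==k).sum()//20)],:2] for k in np.unique(b) if (b==k).sum()>4])
    I=np.array([S[b==k][r[b==k].argsort()[(b==k).sum()//20],:2] for k in np.unique(b) if (b==k).sum()>4])
    f=lambda p:np.hypot(*(E-p[:2]).T)-p[2]
    return [least_squares(lambda p:f([*p,R]),guess,loss="soft_l1",f_scale=.001).x.round(4) for R in(.0415,.042)],least_squares(f,[*guess,.042],loss="soft_l1",f_scale=.001).x.round(4),len(E), least_squares(lambda p:np.hypot(*(I-p).T)-.026,guess,loss="soft_l1",f_scale=.001).x.round(4)
```

Run:
```python
from station import arm
from h import *
s,p,P=wrist(arm);print(s["eef_pos"],"wrist",annul(P,[.564,-.1375]))
for n in("scene","top"):
    Q=cloud(np.load(f"pics/{n}0.npy"),arm.calibration(n));print(n,annul(Q,[.564,-.1385]),annul(Q,[.568,.1185]))
S=P.reshape(-1,3);S=S[np.hypot(*(S[:,:2]-[.5635,-.136]).T)<.04]
B=S[(S[:,2]>.155)&(S[:,2]<.2)]
print("flask ball",least_squares(lambda p:np.linalg.norm(B-p,axis=1)-.033,[.564,-.137,.172],loss="soft_l1",f_scale=.001).x)
```

```text
[ 0.56431319 -0.13733637  0.23338506] wrist ([array([ 0.5619, -0.1358]), array([ 0.5625, -0.136 ])], array([ 0.5614, -0.1357,  0.0411]), 31, array([ 0.5606, -0.1357]))
scene ([array([ 0.5629, -0.1378]), array([ 0.5628, -0.1378])], array([ 0.5631, -0.138 ,  0.0409]), 45, array([ 0.563 , -0.1374])) ([array([0.5683, 0.1218]), array([0.568 , 0.1222])], array([0.5686, 0.121 , 0.0406]), 16, array([0.5682, 0.12  ]))
top ([array([ 0.5633, -0.1383]), array([ 0.5633, -0.1383])], array([ 0.5634, -0.1384,  0.0405]), 58, array([ 0.5633, -0.1381])) ([array([0.5683, 0.12  ]), array([0.5683, 0.12  ])], array([0.5683, 0.12  , 0.0406]), 57, array([0.568 , 0.1198]))
flask ball [ 0.56356889 -0.13586971  0.17103944]
```

In the tool's units: 0.07 m / 0.6 = 0.1167, 0.001 m / 0.6 = 0.0017.

Emit:
shift_gripper(deltas=[[[0.0017,0,0.0417,0,0,0,0.02],[0.0017,0,0.0833,0,0,0,0.02],[0.0017,0,0.1067,0,0,0,0.02],[0.0017,0,0.1167,0,0,0,0.02],[0.0017,0,0.1167,0,0,0,0.02],[0.0017,0,0.1167,0,0,0,0.02]]])

```text
t: 5.15
eef_pos: [0.564, -0.1381, 0.1644]
orientation: [-180.0, 0.1, 165.0]
force: [0.1, -0.5, -0.6]
width: 0.0277
grasp_force: 15.0
```

Emit:
shift_gripper(deltas=[[[0,0,0.0033,0,0,0,0.02],[0,0,0.0067,0,0,0,0.02],[0,0,0.0067,0,0,0,0.02]]])

```text
t: 5.45
eef_pos: [0.5634, -0.1381, 0.1596]
orientation: [180.0, 0.0, 164.9]
force: [-0.6, -0.1, -1.6]
width: 0.0278
grasp_force: 15.0
```

Emit:
shift_gripper(deltas=[[[0,0,0.0017,0,0,0,0.02],[0,0,0.0017,0,0,0,0.02],[0,0,0.0017,0,0,0,0.02]]])

```text
t: 5.75
eef_pos: [0.5635, -0.138, 0.1588]
orientation: [180.0, 0.0, 164.9]
force: [-0.6, 1.7, 2.3]
width: 0.0277
grasp_force: 15.0
```

In the tool's units: 0.001 m / 0.6 = 0.0017.

Emit:
shift_gripper(deltas=[[[0,0,0.0017,0,0,0,0.02],[0,0,0.0017,0,0,0,0.02],[0,0,0.0017,0,0,0,0.02]]])

```text
t: 6.05
eef_pos: [0.5635, -0.1381, 0.1576]
orientation: [180.0, 0.0, 164.9]
force: [-1.3, 0.7, 2.9]
width: 0.0279
grasp_force: 15.0
```

Run:
```python
from station import arm
from h import *
s,p,P=wrist(arm);print(s["force"],s["eef_pos"],annul(P,[.5625,-.1365]))
S=P.reshape(-1,3);S=S[np.hypot(*(S[:,:2]-[.563,-.1365]).T)<.04]
B=S[(S[:,2]>.084)&(S[:,2]<.125)]
print("flask ball",least_squares(lambda p:np.linalg.norm(B-p,axis=1)-.033,[.563,-.137,.096],loss="soft_l1",f_scale=.001).x)
```

```text
[-1.27494411  0.74575662  2.90731919] [ 0.56352373 -0.13806915  0.15763119] ([array([ 0.5618, -0.1359]), array([ 0.5624, -0.136 ])], array([ 0.5618, -0.1359,  0.0415]), 39, array([ 0.5574, -0.1348]))
flask ball [ 0.56277991 -0.1365866   0.09531343]
```

In the tool's units: -0.1 m / 0.6 = -0.1667, -0.05 m / 0.6 = -0.0833.

Emit:
shift_gripper(deltas=[[[0,0,0,0,0,0,0.032],[0,0,0,0,0,0,0.045],[0,0,0,0,0,0,0.06],[0,0,0,0,0,0,0.06],[0,0,-0.0333,0,0,0,0.06],[0,0,-0.0833,0,0,0,0.06],[0,0,-0.15,0,0,0,0.06],[0,0,-0.1667,0,0,0,0.08],[0,0,-0.1667,0,0,0,0.08],[0,0,-0.1667,0,0,0,0.08]]])

```text
t: 7.1
eef_pos: [0.5629, -0.1379, 0.2563]
orientation: [180.0, -0.1, 164.9]
force: [-0.7, 0.2, -0.4]
width: 0.0773
grasp_force: 0.0
```

Run:
```python
from station import arm
from h import *
s,p,P=wrist(arm,"w3");print(s["eef_pos"],flask(P,[.5628,-.1366],.063),annul(P,[.5625,-.1365],.070,.080))
print(delta(s,[.4555,.021,.2575]))
```

```text
[ 0.56292006 -0.13793981  0.25627885] ('top', array([ 0.55828395, -0.13562079,  0.17864942]), 1452, np.float64(0.18377668569077282), 'ball', array([ 0.56204143, -0.13591372,  0.09555589]), 1661) ([array([ 0.5618, -0.1358]), array([ 0.562 , -0.1359])], array([ 0.5617, -0.1358,  0.0415]), 49, array([ 0.5568, -0.1345]))
[ 0.145   0.1256 -0.0009]
```

View pics/w3.png

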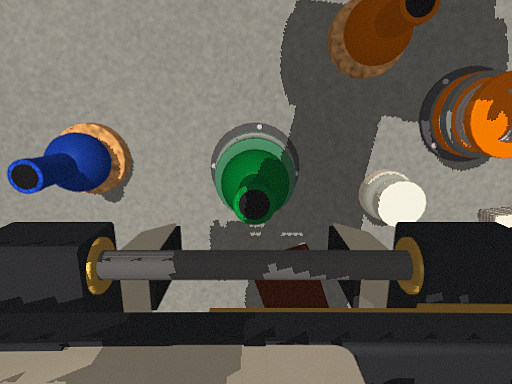

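The green flask stands alone and centred in the green ring (mouth at (255,204)). Its ball is within 1 mm of the ring axis and the ring is up. Now for the amber flask.

In the tool's units: 0.145 m / 0.6 = 0.2417, 0.125 m / 0.6 = 0.2083.

Emit:
shift_gripper(deltas=[[[0.0583,0.05,0,0,0,0,0.08],[0.1167,0.1,0,0,0,0,0.08],[0.175,0.15,0,0,0,0,0.08],[0.2417,0.2083,0,0,0,0,0.08],[0.2417,0.2083,0,0,0,0,0.08],[0.2417,0.2083,0,0,0,0,0.08],[0.2417,0.2083,0,0,0,0,0.08]]])

```text
t: 7.85
eef_pos: [0.4563, 0.0197, 0.2568]
orientation: [-180.0, -0.0, 164.9]
force: [-0.6, 0.7, 0.3]
width: 0.0799
grasp_force: 0.0
```

Run:
```python
from station import arm
from h import *
for i in range(2):
    s,p,P=wrist(arm);f=flask(P,[.455,.021]);print(s["eef_pos"],f,delta(s,[f[5][0],f[5][1],.104]))
```

```text
[0.45626478 0.01971977 0.25683634] ('top', array([0.45261535, 0.02127059, 0.12530189]), 949, np.float64(0.1297512100676277), 'ball', array([0.45323406, 0.02114009, 0.04179495]), 1312) [0.0032 0.0006 0.1528]
[0.45644954 0.01942124 0.2568858 ] ('top', array([0.45254033, 0.02129228, 0.12500057]), 953, np.float64(0.13027231236131837), 'ball', array([0.45321518, 0.02110159, 0.04180865]), 1309) [0.0035 0.0008 0.1529]
```

In the tool's units: 0.153 m / 0.6 = 0.255, 0.003 m / 0.6 = 0.005.

Emit:
shift_gripper(deltas=[[[0.005,0,0.0833,0,0,0,0.08],[0.005,0,0.1667,0,0,0,0.07],[0.005,0,0.225,0,0,0,0.06],[0.005,0,0.255,0,0,0,0.05],[0.005,0,0.255,0,0,0,0.05],[0.005,0,0.255,0,0,0,0.02],[0.005,0,0.255,0,0,0,0.02],[0.005,0,0.255,0,0,0,0.02],[0.005,0,0.255,0,0,0,0.02],[0.005,0,0.255,0,0,0,0.02]]], grip_force=40)

```text
t: 8.95
eef_pos: [0.4538, 0.0208, 0.1055]
orientation: [180.0, 0.1, 165.0]
force: [-0.4, -2.2, 5.6]
width: 0.0274
grasp_force: 40.0
```

Emit:
shift_gripper(deltas=[[[0,0,-0.05,0,0,0,0.02],[0,0,-0.1167,0,0,0,0.02],[0,0,-0.1833,0,0,0,0.02],[0,0,-0.2167,0,0,0,0.02],[0,0,-0.2167,0,0,0,0.02]]])

```text
t: 9.45
eef_pos: [0.4543, 0.0211, 0.2373]
orientation: [179.9, 0.3, 165.0]
force: [0.6, -0.3, -1.0]
width: 0.0273
grasp_force: 39.9
```

Run:
```python
from station import arm
from h import *
s=arm.observe()
print(delta(s,[.568,.1205,s["eef_pos"][2]]),s["eef_pos"])
```

```text
[-0.084   0.1255  0.0007] [0.45429252 0.021114   0.2372607 ]
```

In the tool's units: 0.1255 m / 0.6 = 0.2092, 0.12 m / 0.6 = 0.2.

Emit:
shift_gripper(deltas=[[[-0.0233,0.0333,0,0,0,0,0.02],[-0.0567,0.0833,0,0,0,0,0.02],[-0.09,0.1333,0,0,0,0,0.02],[-0.1167,0.175,0,0,0,0,0.02],[-0.1333,0.2,0,0,0,0,0.02],[-0.14,0.2092,0,0,0,0,0.02],[-0.14,0.2092,0,0,0,0,0.02],[-0.14,0.2092,0,0,0,0,0.02]]])

```text
t: 10.25
eef_pos: [0.5658, 0.1199, 0.2337]
orientation: [-180.0, -0.1, 164.9]
force: [-0.0, -0.7, -2.1]
width: 0.0278
grasp_force: 39.9
```

Add to h.py:
```python
def held(P,s,z):
    S=P.reshape(-1,3);g=s["eef_pos"][:2]
    S=S[np.hypot(*(S[:,:2]-g).T)<.04];B=S[(S[:,2]>z-.012)&(S[:,2]<z+.028)]
    return least_squares(lambda p:np.linalg.norm(B-p,axis=1)-.033,[*g,z],loss="soft_l1",f_scale=.001).x.round(4)
```

Run:
```python
from station import arm
from h import *
for i in range(2):
    s,p,P=wrist(arm,"w4" if i else None);print(s["eef_pos"],annul(P,[.567,.121]),"ball",held(P,s,s["eef_pos"][2]-.061))
```

```text
[0.56581319 0.11989305 0.23366138] ([array([0.5667, 0.1227]), array([0.5673, 0.1225])], array([0.5665, 0.1228, 0.0413]), 31, array([0.5651, 0.1233])) ball [0.5651 0.121  0.1702]
[0.56590933 0.11976323 0.2340813 ] ([array([0.5667, 0.1227]), array([0.5673, 0.1225])], array([0.5664, 0.1228, 0.0413]), 31, array([0.5653, 0.1233])) ball [0.5653 0.1208 0.1706]
```

View pics/w4.png

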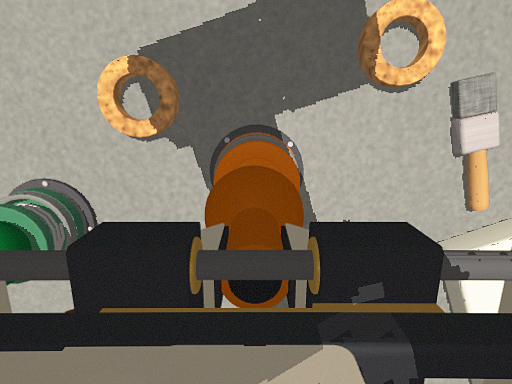

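The view shows the amber flask held upright over the orange ring (visible arc around (257,155)). It needs a correction of about 2 mm during the descent.

In the tool's units: 0.07 m / 0.6 = 0.1167, 0.064 m / 0.6 = 0.1067.

Emit:
shift_gripper(deltas=[[[-0.0017,0.0033,0.0417,0,0,0,0.02],[-0.0017,0.0033,0.0833,0,0,0,0.02],[-0.0017,0.0033,0.1067,0,0,0,0.02],[-0.0017,0.0033,0.1167,0,0,0,0.02],[-0.0017,0.0033,0.1167,0,0,0,0.02],[-0.0017,0.0033,0.1167,0,0,0,0.02]]])

```text
t: 10.95
eef_pos: [0.5686, 0.1219, 0.1655]
orientation: [180.0, 0.1, 164.9]
force: [-0.5, -0.3, -1.3]
width: 0.0275
grasp_force: 39.9
```

Emit:
shift_gripper(deltas=[[[0,0,0.0033,0,0,0,0.02],[0,0,0.0083,0,0,0,0.02],[0,0,0.0117,0,0,0,0.02],[0,0,0.0117,0,0,0,0.02],[0,0,0.0117,0,0,0,0.02]]])

```text
t: 11.45
eef_pos: [0.5682, 0.122, 0.1578]
orientation: [180.0, 0.0, 164.9]
force: [-2.3, -0.5, 2.6]
width: 0.0273
grasp_force: 40.0
```

Run:
```python
from station import arm
from h import *
s,p,P=wrist(arm);print(s["eef_pos"],s["force"],annul(P,[.567,.122]),"ball",held(P,s,.096))
```

```text
[0.56821037 0.12204125 0.15783376] [-2.34300326 -0.45012092  2.55879683] ([array([0.5666, 0.1228]), array([0.5672, 0.1227])], array([0.5665, 0.1229, 0.0414]), 39, array([0.562 , 0.1242])) ball [0.5676 0.1231 0.0943]
```

Seated in the ring. Pressing down now, with a small sideways correction.

In the tool's units: 0.018 m / 0.6 = 0.03, 0.0007 m / 0.6 = 0.0012.

Emit:
shift_gripper(deltas=[[[0.0012,0,0.005,0,0,0,0.02],[0.0012,0,0.01,0,0,0,0.02],[0.0012,0,0.015,0,0,0,0.02],[0.0012,0,0.02,0,0,0,0.02],[0.0012,0,0.025,0,0,0,0.02],[0.0012,0,0.03,0,0,0,0.02],[0.0012,0,0.03,0,0,0,0.02],[0.0012,0,0.03,0,0,0,0.02]]])

```text
t: 12.3
eef_pos: [0.5679, 0.1221, 0.1403]
orientation: [180.0, 0.1, 164.9]
force: [-3.4, -1.1, 9.6]
width: 0.0276
grasp_force: 40.0
```

Emit:
shift_gripper(deltas=[[[0,0,0.0033,0,0,0,0.02],[0,0,0.0067,0,0,0,0.02],[0,0,0.0067,0,0,0,0.02],[0,0,0.0067,0,0,0,0.02]]])

```text
t: 12.7
eef_pos: [0.5679, 0.1221, 0.1368]
orientation: [180.0, 0.1, 164.9]
force: [-3.0, -2.0, 12.5]
width: 0.0275
grasp_force: 40.0
```

Run:
```python
from station import arm
from h import *
s,p,P=wrist(arm);print(s["eef_pos"],s["force"],annul(P,[.567,.122],.048,.06),"ball",held(P,s,.074))
S=P.reshape(-1,3);r=np.hypot(*(S[:,:2]-[.567,.1227]).T);S=S[(r>.034)&(r<.04)&(S[:,2]>.045)&(S[:,2]<.08)];print("ring z",np.median(S[:,2]),len(S))
```

```text
[0.56786388 0.12206467 0.13679229] [-2.98771691 -1.98350366 12.5106826 ] ([array([0.5665, 0.1229]), array([0.567 , 0.1228])], array([0.5664, 0.123 , 0.0414]), 39, array([0.5616, 0.1244])) ball [0.5672 0.1231 0.0733]
ring z 0.05408102542716525 1504
```

In the tool's units: 0.002 m / 0.6 = 0.0033, 0.001 m / 0.6 = 0.0017.

Emit:
shift_gripper(deltas=[[[0.0012,0,0.0017,0,0,0,0.02],[0.0012,0,0.0033,0,0,0,0.02],[0.0012,0,0.0033,0,0,0,0.02]]])

```text
t: 13.05
eef_pos: [0.5679, 0.1221, 0.1365]
orientation: [180.0, 0.2, 164.9]
force: [-4.6, -2.7, 22.8]
width: 0.0271
grasp_force: 40.0
```

Emit:
shift_gripper(deltas=[[[0,0,0.0017,0,0,0,0.02],[0,0,0.0017,0,0,0,0.02],[0,0,0.0017,0,0,0,0.02]]])

```text
t: 13.35
eef_pos: [0.568, 0.122, 0.1363]
orientation: [180.0, 0.3, 165.0]
force: [-6.7, -5.4, 27.6]
width: 0.0275
grasp_force: 40.0
```

Run:
```python
from station import arm
from h import *
s,p,P=wrist(arm,"w5");print(s["eef_pos"],s["force"],annul(P,[.567,.122],.048,.06),"ball",held(P,s,.074))
S=P.reshape(-1,3);r=np.hypot(*(S[:,:2]-[.567,.1227]).T);S=S[(r>.034)&(r<.04)&(S[:,2]>.045)&(S[:,2]<.08)];print("ring z",np.median(S[:,2]),len(S))
for n in("top","scene"):
    p,d=arm.get_image(n);cv2.imwrite(f"pics/{n}9.png",p[:,:,::-1])
```

```text
[0.56796545 0.12201298 0.13634798] [-6.69298955 -5.35224455 27.63610245] ([array([0.5664, 0.1229]), array([0.567 , 0.1228])], array([0.5664, 0.123 , 0.0415]), 39, array([0.5616, 0.1244])) ball [0.5673 0.1231 0.073 ]
ring z 0.0539582292967888 1518
```

Run:
```python
import cv2
a=cv2.imread("pics/scene9.png")[100:280,110:330];cv2.imwrite("pics/c9.png",cv2.resize(a,(733,600),interpolation=2))
```

```text
(no output)
```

View pics/c9.png

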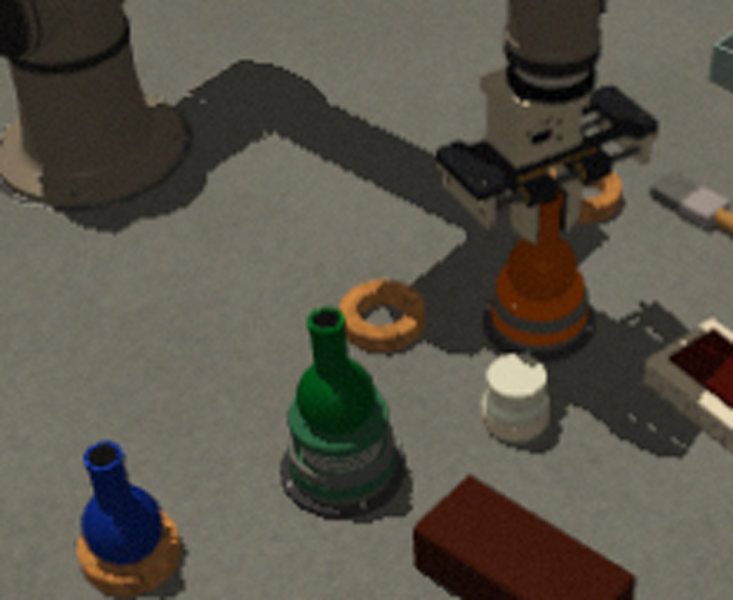

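The picture shows the green flask upright in the green ring with its spring visible (340,440). The amber flask is held with the orange ring closed onto its housing (540,310), and the ring reads z = 0.054, the hard stop. The blue flask hasn't moved.

```bash
python3 -c "
from station import arm
print(arm.hand_in())"
```

```text
the job is handed in; nothing more can be done
None
```

I handed in the job with the green flask standing released in the green ring, ring up, and the amber flask still gripped at 40 N and pressed down (28 N at the wrist), the orange ring at its hard stop; no verdict was shown.

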